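Bench check of two brake levers

TASK

A short scooter handlebar is clamped in a bench stand, its two rebuilt hydraulic brakes plugged for a bench test. With the outside of the fingers and without gripping it, press the right-hand (front brake) lever toward the bar until it goes firm, keep a steady push of about 10 N on it for two seconds to see that it stops short of the grip, and let it come fully back out; then check the left-hand (rear brake) lever in the same way. Never force a lever onto its grip, keep off the bar itself, leave the loose things on the bench where they are, and finish clear.

Things in the scene. Friction and masses are not known exactly. Their poses are not given: they have to be found in the camera images.
- stand: the bench stand, screwed to the bench, that carries a short scooter handlebar: black 130x130x12 mm foot plate, 40x32 mm post, clamp head up to 147 mm high. Origin: centre of the foot plate's underside, on the work surface. Its x axis points forward, from the bar to the levers (away from the robot, within about 0.3 rad of world +x), y along the bar to its left end, z up.
- bar: the handlebar and all that is rigid on it (same origin and axes as the stand). Tube 22 mm thick, 430 mm long, along y, its axis 125 mm above the work surface at x = 0. Black rubber grips 31 mm thick (flanges 37 mm) on both ends, from 96 to 217 mm out. Brake cylinders with flat reservoirs on top, 25 to 90 mm out from the middle, in front of the bar up to x = 62 mm and up to 158 mm above the work surface. Not to be pushed on.
- lever_right: blade of the right-hand (-y of the stand frame) brake lever: a bare aluminium round bar 13 mm thick with an 18 mm ball end, level, 125 mm above the work surface, on the far side of the bar as seen from the robot. Origin on its upright hinge axis at x = 0.046, y = -0.080 in the stand frame; axes as the stand's when the lever is out. It curves out -y to x = 0.085 at y = -0.167 and ends at y = -0.199. The space beyond it (greater x), above and beneath it is free of fixed things.
- stroke_right (a joint): stroke of the right lever, rad: 0 = fully out, grows as the lever is pressed toward the bar, 0.33 = piston against the trapped fluid, the firm stop. A return spring resists: at the press point about 1.5 to 2 N at the start, 4 to 5 N just before the stop (some 30 mm on); beyond the stop it is firm and yields only about 0.5 mm per newton, and would meet the grip only at about 34 N. Springs back by itself.
- press_right (a point): centre of the right lever's blade where fingers press, 95 mm from its hinge, 30 mm short of its end; moves with the lever. The blade's far face, to be pressed, is 6.5 mm further along stand x.
- tip_right (a point): centre of the right lever's ball end (9 mm radius); moves with the lever. Its x in the stand frame is about 0.088 when out and about 0.041 at a push of 10 N on the press point; it would touch the grip at 0.0245.
- lever_left: blade of the left-hand (+y of the stand frame) brake lever: a bare aluminium round bar 13 mm thick with an 18 mm ball end, level, 125 mm above the work surface, on the far side of the bar as seen from the robot. Origin on its upright hinge axis at x = 0.046, y = +0.080 in the stand frame; axes as the stand's when the lever is out. It curves out +y to x = 0.085 at y = +0.167 and ends at y = +0.199. The space beyond it (greater x), above and beneath it is free of fixed things.
- stroke_left (a joint): stroke of the left lever, rad: 0 = fully out, grows as the lever is pressed toward the bar, 0.33 = piston against the trapped fluid, the firm stop. A return spring resists: at the press point about 1.5 to 2 N at the start, 4 to 5 N just before the stop (some 30 mm on); beyond the stop it is firm and yields only about 0.5 mm per newton, and would meet the grip only at about 34 N. Springs back by itself.
- press_left (a point): centre of the left lever's blade where fingers press, 95 mm from its hinge, 30 mm short of its end; moves with the lever. The blade's far face, to be pressed, is 6.5 mm further along stand x.
- tip_left (a point): centre of the left lever's ball end (9 mm radius); moves with the lever. Its x in the stand frame is about 0.088 when out and about 0.041 at a push of 10 N on the press point; it would touch the grip at 0.0245.
- screw_dish: loose round steel dish, 97 mm across, 19 mm high, with screws, on the bench in front of the stand; bystander. Origin: centre of underside.
- tape_roll: loose black tape roll, 62 mm across, 19 mm high, on the bench below the right grip; bystander. Origin: centre of underside.
- capacitor: loose black capacitor standing on the bench below the left grip, 26 mm across, 35 mm high; bystander. Origin: centre of underside.

How it is judged:
On the way, in this order (a step that is already met when the one before it is completed fails the run):
1. the right-hand lever is pressed in to its firm stop and kept there with over 6 N for 1.5 s (value of joint stroke_right above 0.31 rad and contact force between the fingers and lever_right above 6 N), for 1.5 s.
2. the right-hand lever is back out and untouched (value of joint stroke_right below 0.03 rad and contact force between the fingers and lever_right below 0.3 N), for 0.1 s.
3. the left-hand lever is pressed in to its firm stop and kept there with over 6 N for 1.5 s (value of joint stroke_left above 0.31 rad and contact force between the fingers and lever_left above 6 N), for 1.5 s.
At the end, for the whole second after the job is handed in: Both levers fully out again (within 0.03 rad) and untouched; the dish, tape roll and capacitor within 15 mm of where they stood, at rest (all of step 2 and value of joint stroke_left below 0.03 rad and contact force between the fingers and lever_left below 0.3 N and distance of each of screw_dish, tape_roll, capacitor from where it was at the start of the episode below 0.015 m and linear speed of each of screw_dish, tape_roll, capacitor below 0.02 m/s).
It fails at once if the handlebar, its grips or cylinders are pushed or held (over 5 N) (contact force between any of the fingers, the arm and bar above 5 N).
It fails at once if a lever is gripped or pushed with more than 30 N (contact force between the fingers and lever_right above 30 N or contact force between the fingers and lever_left above 30 N).
It fails at once if a lever is forced to within 5 mm of its grip (x of any of tip_right, tip_left in the frame of stand below 0.0295 m).
It fails at once if the dish, tape roll or capacitor is moved or lifted more than 15 mm (distance of any of screw_dish, tape_roll, capacitor from where it was at the start of the episode above 0.015 m).
It also fails if it takes over 72 s, if anything falls off the work surface, if the arm or the gripper's body presses on something with over 40 N, if the wrist force passes 120 N, or if a joint passes its speed limit or range.

ROBOT

A 7-joint arm with a two-finger parallel gripper is mounted at the origin on a cart in front of the work surface, level with it; the furniture and walls round the work are solid. World frame = base frame: x ahead of the robot, y to its left, z up, the work surface at z = 0. Lengths are in m, angles in rad, forces in N, time in s.
With the tool pointing down it reaches from about 0.425 to 0.925 m from the base axis. Payload 6.8 kg.
Tool frame: the origin (TCP) lies midway between the tips of the shut fingers; the grasp point (between the pads) lies 19 mm behind it; z points along the fingers, y is the line along which they close (so a half turn about z gives the same grasp; the last joint's range is limited). The gripper opens to 85 mm and grips with 20 to 120 N. Pads are 22 mm wide; open, the fingers measure 114 mm over their backs; the gripper's body (76 mm by 85 mm) begins 54 mm behind the grasp point. The pads swing forward as they close: fully open they stand 13 mm farther back than shut.
Start: joints at [-1.419, 0.477, 0.022, 1.555, -0.011, 1.109, -0.083], TCP at [0.173, 0.652, 0.231] pointing down, gripper open.
Joint ranges: [-2.96, 2.96], [-0.34, 2.1], [-1.41, 1.46], [0.24, 2.44], [-1.37, 4.51], [0.17, 1.92], [-2.96, 2.96]. Speed limits (rad/s): [2.39, 2.39, 3.14, 3.14, 3.14, 3.14, 3.14].

INTERFACE

Orientations are given as a rotation vector (axis times angle).
In Python, from cell import arm gives the robot as it stands.
- The arm moves only by the tool jog_arm, never from a script. Its argument "moves" is a list of rows, each a list of 5 numbers: the opening, from 0 (shut) to 1 (fully open), then the shift along the tool's x, y, z in cm, then the turn about the tool's z in degrees. A call has exactly 8 rows; each row shifts and turns the commanded pose from where the row before left it, along the tool's axes as they then stand; what a row does not reach is not made up. A row lasts 1/12 s, in which the tool goes at most 41.7 mm and 7.16 degrees, less where a joint would pass 70% of its speed; a pose out of reach is approached as far as the arm can. A call is refused whole if a number of a shift passes 4.17 or a number of a turn 7.16, either way. A call with a gripper value outside its range is refused whole. The fingers move at their own pace and stop on an object; the grip force is fixed at half the most. Time passes only in rows, so rows that do not move let the fingers close, or fill a call up. It gives the time, the measured TCP pose, the force, the opening and the grip force at its end, in the units of the state.
- arm.read_state(): the state, without advancing time (a new reading comes with each control period).
- arm.snapshot(name): name is "side" or "top" or "wrist"; returns a dict with "frame" (480x640x3 uint8, red, green, blue), "K" (3x3 intrinsics, pixels), "extrinsics" (4x4, takes a point from world to camera coordinates). Camera axes: x right, y down, z forward; pixel columns grow to the right and rows downward; lengths in m; the calibration is good to about 2 mm. A picture is of the moment at which its call begins. There is no depth.
- arm.finish_job(): hands the job in; it is judged then, once.
Trained networks look in a picture, given as the dict that the camera call returned (one of the last four; its "shot" number tells which), for a name from the list of things; names that differ only in an ending like _2 or _b are one class to them, and where a whole thing is asked for, a point or a joint stands for the part that bears it (a point fixed in the world has none). Each returns a list of dicts, best first, with "p" (0 to 1); they miss things now and then, are a little off and sometimes report something else, mostly with a low value. They report only what shows in the picture. A call takes as long as a camera call.
- arm.look_for(picture, query): "location" ([column, row] as shares, 0 to 1, of the picture: columns of its width, rows of its height, amid what is visible of it).
- arm.pinpoint(picture, query): "location" ([column, row] as shares, 0 to 1, of the picture: columns of its width, rows of its height: a listed point, or the origin of a listed thing).
The state is a dict: "time_s": time; "joints": joint angles; "dq": joint speeds; "joint_efforts": joint torques, N m; "tcp_pos": TCP position; "orientation": TCP orientation; "ft_force": force on the tool from outside, world axes, zero at the start; "ft_torque": the same for the moment, N m; "grip_width": opening from 0.0 (shut) to 1.0 (fully open); "finger_force": force on a finger pad.
Only numpy, scipy, OpenCV 4.12 (cv2) and the standard library are available. Lean on these libraries where they do the work, as an engineer would, in place of code of your own. Each camera call takes 0.05 s, during which the arm holds its last target. There are 200 camera calls.

## Working session

There is one attempt and no reset: what is moved stays moved. The work goes in short steps, Python scripts to look and compute and a tool call to move; the robot and the scene stay as the last step left them, time stands still between calls to the robot, and variables do not carry over. Pictures are saved under pics/ and viewed, at most 10 in all, crops included, and the job is handed in when it is done.

Besides the shell and the picture viewer there is one more tool, called after "Call:" in YAML: its name, and indented under it one key for each argument. jog_arm: Moves the arm, as the interface text tells. Its arguments: {"type":"object","properties":{"moves":{"type":"array"}},"required":["moves"]}

```bash
ls; mkdir -p pics
cat > h.py <<'E'
from cell import arm
import numpy as np, cv2
from scipy.spatial.transform import Rotation as R
def st():
    s=arm.read_state(); print({k:np.round(s[k],3).tolist() for k in ("time_s","tcp_pos","orientation","ft_force","grip_width","joints")})
    print(np.round(R.from_rotvec(s["orientation"]).as_matrix(),3).tolist()); return s
def ray(p,loc):
    E=np.array(p["extrinsics"]);K=np.array(p["K"]);h,w=p["frame"].shape[:2]
    d=np.linalg.inv(K)@[loc[0]*w,loc[1]*h,1]; Rm=E[:3,:3]
    return -Rm.T@E[:3,3], Rm.T@d
def at(p,loc,z):
    o,d=ray(p,loc); return o+d*(z-o[2])/d[2]
E
python3 - <<'E'
from h import *
st()
Z=dict(stand=0,bar=0,lever_right=.125,lever_left=.125,press_right=.125,press_left=.125,tip_right=.125,tip_left=.125,screw_dish=0,tape_roll=0,capacitor=0)
for n in("side","top"):
    p=arm.snapshot(n); cv2.imwrite(f"pics/{n}.png",p["frame"][:,:,::-1])
    for q,z in Z.items():
        for r in arm.pinpoint(p,q)[:2]: print(n,q,round(r["p"],2),np.round(r["location"],3),np.round(at(p,r["location"],z),3))
E
```

```text
pics
{'time_s': 0.0, 'tcp_pos': [0.173, 0.652, 0.23], 'orientation': [-0.407, -3.115, 0.003], 'ft_force': [-1.14, 0.024, -0.017], 'grip_width': 1.0, 'joints': [-1.419, 0.478, 0.022, 1.556, -0.012, 1.109, -0.083]}
[[-0.966, 0.257, -0.0], [0.257, 0.966, -0.002], [-0.0, -0.002, -1.0]]
side stand 0.87 [0.583 0.585] [0.426 0.053 0.   ]
side stand 0.52 [0.506 0.599] [0.505 0.109 0.   ]
side lever_right 0.48 [0.553 0.42 ] [ 0.49  -0.009  0.125]
side lever_left 0.88 [0.553 0.508] [0.446 0.14  0.125]
side press_right 0.58 [0.521 0.382] [ 0.553 -0.074  0.125]
side press_left 0.95 [0.514 0.571] [0.455 0.235 0.125]
side press_left 0.6 [0.569 0.718] [0.367 0.361 0.125]
side tip_right 0.7 [0.526 0.366] [ 0.559 -0.113  0.125]
side tip_left 0.74 [0.507 0.599] [0.451 0.269 0.125]
side screw_dish 0.88 [0.467 0.587] [0.555 0.109 0.   ]
side capacitor 0.9 [0.568 0.716] [0.396 0.226 0.   ]
top stand 0.85 [0.528 0.634] [0.42 0.06 0.  ]
top bar 0.86 [0.533 0.632] [0.422 0.053 0.   ]
top lever_right 0.71 [0.587 0.558] [ 0.493 -0.003  0.125]
top lever_left 0.93 [0.461 0.619] [0.442 0.147 0.125]
top press_left 0.89 [0.381 0.602] [0.459 0.241 0.125]
top press_left 0.72 [0.461 0.618] [0.444 0.147 0.125]
top tip_right 0.81 [0.676 0.481] [ 0.561 -0.112  0.125]
top tip_right 0.23 [0.593 0.561] [ 0.491 -0.01   0.125]
top tip_left 0.64 [0.354 0.61 ] [0.453 0.273 0.125]
top screw_dish 0.78 [0.489 0.499] [0.558 0.112 0.   ]
top tape_roll 0.85 [0.638 0.573] [ 0.48  -0.091  0.   ]
top capacitor 0.66 [0.409 0.664] [0.393 0.222 0.   ]
```

View pics/top.png

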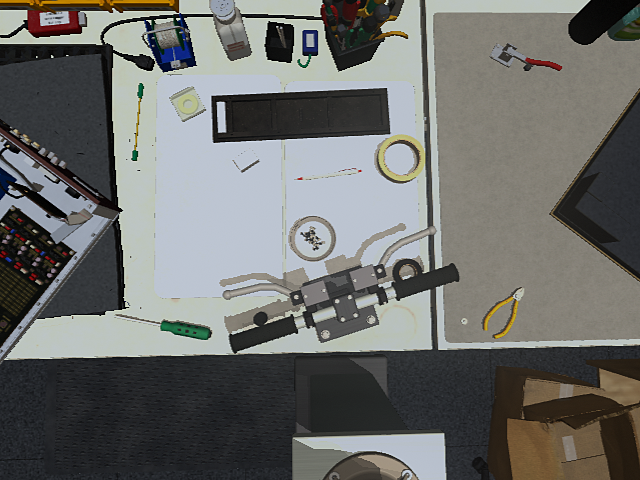

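View pics/side.png

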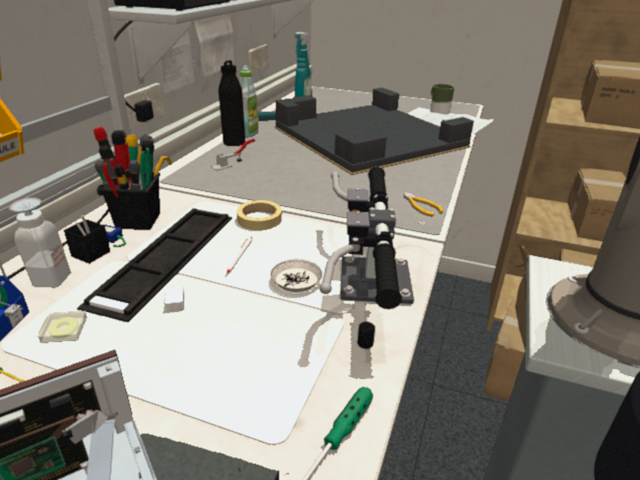

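Run:
```python
from h import *
from scipy.optimize import least_squares
W={"stand":(0,0),"lever_right":(.046,-.08),"lever_left":(.046,.08),"tip_right":(.088,-.199+.009),"tip_left":(.088,.19)}
M=[("lever_right",(.491,-.006)),("lever_left",(.444,.144)),("tip_right",(.560,-.1125)),("tip_left",(.452,.271)),("stand",(.423,.057)),("press_left",(.457,.238)),("press_right",(.553,-.074))]
W["press_left"]=(.085,.167);W["press_right"]=(.085,-.167)
def f(v):
    c,s=np.cos(v[2]),np.sin(v[2]); return np.concatenate([np.array([v[0]+c*W[n][0]-s*W[n][1]-m[0],v[1]+s*W[n][0]+c*W[n][1]-m[1]]) for n,m in M])
r=least_squares(f,[.42,.06,.25],loss="soft_l1",f_scale=.003);print(r.x,np.round(r.fun.reshape(-1,2)*1000,1))
```

```text
[0.4229265  0.05648983 0.2904687 ] [[-1.1 -1. ]
 [ 0.1  2.3]
 [ 1.7 12.2]
 [ 0.8 -7.3]
 [-0.1 -0.5]
 [-0.5  2.8]
 [-0.8 -5.2]]
```

Both pictures show the bar yawed by about 0.29 rad. In the top view the left tip is near (228,293) and the right tip near (433,231). The dish is at (312,238), in front of the stand, and the tape roll lies below the right grip. I'll refit with the tip centre at 0.199 and work out the approach.

```bash
cat >> h.py <<'E'
# stand pose
W={"stand":(0,0),"lever_right":(.046,-.08),"lever_left":(.046,.08),"tip_right":(.088,-.197),"tip_left":(.088,.197),"press_left":(.085,.167),"press_right":(.085,-.167)}
def S2W(v,p): c,s=np.cos(v[2]),np.sin(v[2]); return np.array([v[0]+c*p[0]-s*p[1],v[1]+s*p[0]+c*p[1]])
def W2S(v,p): c,s=np.cos(v[2]),np.sin(v[2]); d=np.array(p[:2])-v[:2]; return np.array([c*d[0]+s*d[1],-s*d[0]+c*d[1]])
E
python3 - <<'E'
from h import *
from scipy.optimize import least_squares
M=[]
for k in range(2):
  for n in("side","top"):
    p=arm.snapshot(n)
    for q in W:
        r=arm.pinpoint(p,q)
        if r and r[0]["p"]>.45: M.append((n,q,at(p,r[0]["location"],0 if q=="stand" else .125)[:2]))
f=lambda v: np.concatenate([S2W(v,W[q])-m for _,q,m in M])
r=least_squares(f,[.42,.06,.29],loss="soft_l1",f_scale=.003);print(r.x)
for (n,q,_),e in zip(M,r.fun.reshape(-1,2)*1000): print(n,q,np.round(e,1))
s=st()
for p in [(.14,-.172),(.14,.172)]: print(S2W(r.x,p), S2W(r.x,p)-s["tcp_pos"][:2], W2S(r.x,s["tcp_pos"]))
E
```

```text
[0.42330264 0.05570996 0.28613582]
side stand [-2.6 -0.7]
side lever_left [-1.2  8.1]
side tip_right [-2.8  8.2]
side tip_left [-3.6  3. ]
side press_left [-0.6  7.5]
side press_right [-4.1 -1.7]
top lever_right [-4.5 -1.5]
top lever_left [-1.9 -1.5]
top tip_right [2.6 5.5]
top tip_left [-1.8 -1.4]
top press_left [ 4.  -6.4]
top press_right [-5.6 -1. ]
side stand [-7.1  0.6]
side lever_right [2. 4.]
side lever_left [0.4 0.4]
side tip_right [ 4.3 18.7]
side tip_left [-1.1  1.2]
side press_left [ 5.2 -1.8]
side press_right [  7.1 -13.8]
top stand [ 4.9 -6.7]
top lever_right [-1.5 -2.6]
top lever_left [ 0.8 -2.7]
top tip_right [3.2 7.8]
top tip_left [ 3.8 -1.4]
top press_left [7.4 1.7]
top press_right [-1.1 -5.4]
{'time_s': 2.8, 'tcp_pos': [0.173, 0.652, 0.231], 'orientation': [-0.407, -3.115, -0.0], 'ft_force': [-0.352, -0.907, 0.617], 'grip_width': 0.999, 'joints': [-1.419, 0.477, 0.022, 1.555, -0.011, 1.109, -0.083]}
[[-0.966, 0.257, -0.0], [0.257, 0.966, 0.0], [0.0, 0.0, -1.0]]
[ 0.60615701 -0.06978219] [ 0.43274776 -0.72214653] [-0.07132908  0.64292715]
[0.50906394 0.26023135] [ 0.3356547  -0.39213299] [-0.07132908  0.64292715]
```

Call:
jog_arm:
  moves:
    - [0,0,0,0,-6.3]
    - [0,0,0,0,-6.3]
    - [0,0,0,0,-6.3]
    - [0,0,0,0,-6.3]
    - [0,0,0,0,-6.3]
    - [0,0,0,0,0]
    - [0,0,0,0,0]
    - [0,0,0,0,0]

```text
time_s: 3.47
tcp_pos: [0.1735, 0.6523, 0.2313]
orientation: [0.449, -3.109, 0.0]
ft_force: [-0.3, 0.1, -0.2]
grip_width: -0.001
finger_force: 0.0
```

Call:
jog_arm:
  moves:
    - [0,-0.88,-3.4,0,0]
    - [0,-0.88,-3.4,0,0]
    - [0,-0.88,-3.4,0,0]
    - [0,-0.88,-3.4,0,0]
    - [0,-0.88,-3.4,0,0]
    - [0,-0.88,-3.4,0,0]
    - [0,-0.88,-3.4,0,0]
    - [0,-0.88,-3.4,0,0]

```text
time_s: 4.13
tcp_pos: [0.3193, 0.4104, 0.2316]
orientation: [-0.45, 3.109, 0.001]
ft_force: [0.8, 0.2, -0.0]
grip_width: 0.004
finger_force: 0.0
```

Call:
jog_arm:
  moves:
    - [0,-0.88,-3.4,0,0]
    - [0,-0.88,-3.4,0,0]
    - [0,-0.88,-3.4,0,0]
    - [0,-0.88,-3.4,0,0]
    - [0,-0.88,-3.4,0,0]
    - [0,-0.88,-3.4,0,0]
    - [0,-0.88,-3.4,0,0]
    - [0,-0.88,-3.4,0,0]

```text
time_s: 4.8
tcp_pos: [0.4645, 0.1699, 0.2317]
orientation: [-0.45, 3.108, 0.001]
ft_force: [-0.0, 0.7, -0.7]
grip_width: -0.001
finger_force: 0.0
```

Call:
jog_arm:
  moves:
    - [0,-0.88,-3.4,0,0]
    - [0,-0.88,-3.4,0,0]
    - [0,-0.88,-3.4,0,0]
    - [0,-0.88,-3.4,0,0]
    - [0,-0.88,-3.4,0,0]
    - [0,-0.88,-3.4,0,0]
    - [0,-0.88,-3.4,0,0]
    - [0,0,0,0,0]

```text
time_s: 5.47
tcp_pos: [0.5933, -0.0471, 0.2318]
orientation: [-0.436, 3.109, -0.007]
ft_force: [-0.2, -0.7, 0.3]
grip_width: 0.005
finger_force: 0.0
```

Run:
```python
from h import *
V=[.4233,.0557,.286]
s=st(); print(W2S(V,s["tcp_pos"]))
p=arm.snapshot("wrist"); cv2.imwrite("pics/wrist1.png",p["frame"][:,:,::-1])
t=arm.snapshot("top"); cv2.imwrite("pics/top1.png",t["frame"][150:390,160:480,::-1].repeat(2,0).repeat(2,1))
for n,p in(("wrist",p),("top",t)):
  for q in W:
    for r in arm.pinpoint(p,q)[:1]: w=at(p,r["location"],0 if q=="stand" else .125);print(n,q,round(r["p"],2),np.round(w,3),np.round(W2S(V,w),3),np.round(np.array(r["location"])*[640,480]))
```

```text
{'time_s': 5.467, 'tcp_pos': [0.593, -0.047, 0.232], 'orientation': [-0.436, 3.109, -0.007], 'ft_force': [-0.237, -0.72, 0.298], 'grip_width': 0.005, 'joints': [-0.267, 0.351, 0.307, 1.772, -0.116, 1.034, 1.931]}
[[-0.961, -0.275, 0.003], [-0.275, 0.961, -0.004], [-0.002, -0.005, -1.0]]
[ 0.13409817 -0.14657664]
wrist stand 0.88 [0.421 0.055 0.   ] [-0.002 -0.   ] [492.  37.]
wrist lever_right 0.92 [ 0.488 -0.014  0.125] [ 0.043 -0.085] [424.  90.]
wrist tip_right 0.83 [ 0.559 -0.112  0.125] [ 0.083 -0.2  ] [234. 161.]
wrist press_right 0.75 [ 0.55  -0.083  0.125] [ 0.082 -0.169] [283. 159.]
top stand 0.94 [0.42  0.062 0.   ] [-0.001  0.006] [337. 304.]
top lever_right 0.7 [ 0.489 -0.006  0.125] [ 0.045 -0.078] [377. 270.]
top lever_left 0.79 [0.446 0.142 0.125] [0.046 0.077] [298. 295.]
top tip_right 0.87 [ 0.564 -0.11   0.125] [ 0.088 -0.198] [431. 229.]
top tip_left 0.56 [0.45  0.272 0.125] [0.087 0.2  ] [227. 294.]
top press_left 0.57 [0.456 0.238 0.125] [0.083 0.165] [246. 291.]
top press_right 0.87 [ 0.55  -0.078  0.125] [ 0.084 -0.164] [414. 237.]
```

Call:
jog_arm:
  moves:
    - [0,0,-2.5,0,0]
    - [0,0,0,2.5,0]
    - [0,0,0,2.5,0]
    - [0,0,0,2.5,0]
    - [0,0,0,2.5,0]
    - [0,0,0,2.5,0]
    - [0,0,0,0.2,0]
    - [0,0,0,0,0]

```text
time_s: 6.93
tcp_pos: [0.597, -0.0631, 0.1032]
orientation: [0.453, -3.106, -0.001]
ft_force: [0.2, -0.1, 0.1]
grip_width: 0.003
finger_force: 0.0
```

Run:
```python
from h import *
V=[.4233,.0557,.286]
f=[]
s=st(); print(W2S(V,s["tcp_pos"]))
p=arm.snapshot("side"); cv2.imwrite("pics/side2.png",cv2.resize(p["frame"][130:330,230:500,::-1],None,fx=2.9,fy=2.9))
```

```text
{'time_s': 6.933, 'tcp_pos': [0.597, -0.063, 0.103], 'orientation': [0.453, -3.106, -0.001], 'ft_force': [0.159, -0.095, 0.056], 'grip_width': 0.003, 'joints': [-0.2, 0.515, 0.266, 1.859, -0.183, 0.794, 2.023]}
[[-0.958, -0.286, -0.003], [-0.286, 0.958, -0.0], [0.003, 0.001, -1.0]]
[ 0.13317777 -0.1629879 ]
```

View pics/side2.png

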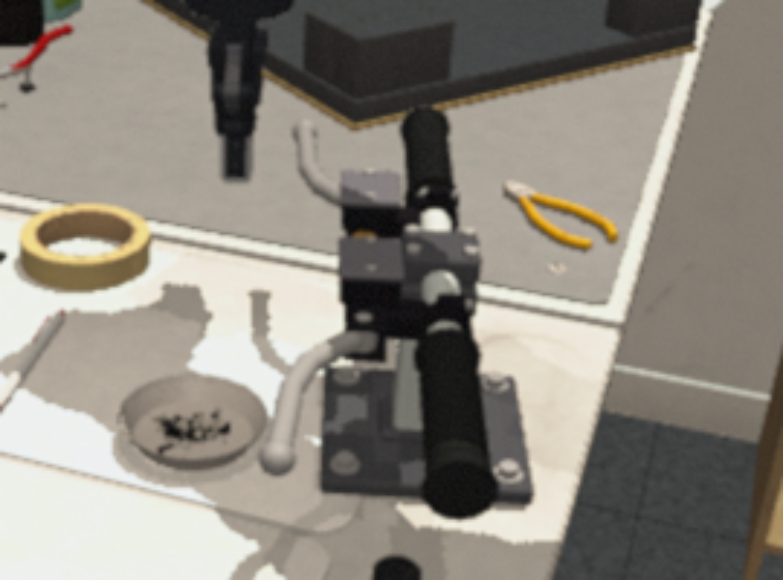

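The crop shows the shut fingers (235,170) in front of the right lever, whose tip is at (305,128), with a clear gap. Now I'll approach.

Call:
jog_arm:
  moves:
    - [0,0,-0.7,0,0]
    - [0,0.8,0,0,0]
    - [0,0.8,0,0,0]
    - [0,0.6,0,0,0]
    - [0,0.4,0,0,0]
    - [0,0.3,0,0,0]
    - [0,0.3,0,0,0]
    - [0,0.3,0,0,0]

```text
time_s: 7.65
tcp_pos: [0.567, -0.0798, 0.1046]
orientation: [-0.454, 3.107, -0.001]
ft_force: [2.9, -0.4, -0.8]
grip_width: 0.003
finger_force: 1.0
```

```bash
cat >> h.py <<'E'
V=np.array([.4233,.0557,.286])
def F():
    s=arm.read_state(); f=W2S([0,0,V[2]],s["ft_force"]); print("t",round(s["time_s"],2),"tcp stand",np.round(W2S(V,s["tcp_pos"])*1000,1),"z",round(s["tcp_pos"][2],4),"F stand x,y,z",np.round(f,1),round(s["ft_force"][2],1),"tq",np.round(s["ft_torque"],2))
E
python3 -c "
from h import *
F()"
```

```text
t 7.65 tcp stand [  99.7 -170.5] z 0.1046 F stand x,y,z [ 2.7 -1.2] -0.8 tq [-0.11 -0.51  0.06]
```

Call:
jog_arm:
  moves:
    - [0,0.35,0,0,0]
    - [0,0.35,0,0,0]
    - [0,0.35,0,0,0]
    - [0,0.35,0,0,0]
    - [0,0.35,0,0,0]
    - [0,0.3,0,0,0]
    - [0,0.1,0,0,0]
    - [0,0,0,0,0]

```text
time_s: 8.32
tcp_pos: [0.5469, -0.0871, 0.1048]
orientation: [-0.452, 3.106, -0.003]
ft_force: [6.4, -3.5, -1.0]
grip_width: 0.001
finger_force: 2.8
```

```bash
python3 -c "
from h import *
F()
arm.snapshot('top');F()
arm.snapshot('top');F()"
```

```text
t 8.32 tcp stand [  78.3 -171.9] z 0.1048 F stand x,y,z [ 5.1 -5.2] -1.0 tq [-0.63 -1.22  0.07]
t 8.37 tcp stand [  78.5 -171.8] z 0.1048 F stand x,y,z [ 4.4 -4.4] -0.6 tq [-0.69 -1.23  0.04]
t 8.42 tcp stand [  78.6 -171.8] z 0.1048 F stand x,y,z [ 4.1 -5.6] -2.3 tq [-0.7  -1.18  0.03]
```

Call:
jog_arm:
  moves:
    - [0,0.1,-0.2,0,0]
    - [0,0.1,-0.2,0,0]
    - [0,0.1,-0.1,0,0]
    - [0,0.1,-0.1,0,0]
    - [0,0.1,0,0,0]
    - [0,0.1,0,0,0]
    - [0,0,0,0,0]
    - [0,0,0,0,0]

```text
time_s: 9.08
tcp_pos: [0.5419, -0.0933, 0.1043]
orientation: [-0.454, 3.108, 0.0]
ft_force: [3.3, 2.2, 1.1]
grip_width: 0.001
finger_force: 1.7
```

```bash
python3 -c "
from h import *
F()
p=arm.snapshot('top')
for q in('tip_right','press_right'):
  for r in arm.pinpoint(p,q)[:1]: print(q,round(r['p'],2),W2S(V,at(p,r['location'],.125)))
F()"
```

```text
t 9.08 tcp stand [  71.8 -176.5] z 0.1043 F stand x,y,z [3.8 1.1] 1.1 tq [ 0.38 -0.67 -0.07]
press_right 0.7 [ 0.0510741  -0.17687828]
t 9.23 tcp stand [  71.8 -176.5] z 0.1043 F stand x,y,z [3.3 1.1] 0.3 tq [ 0.32 -0.65  0.01]
```

Call:
jog_arm:
  moves:
    - [0,0.1,0,0,0]
    - [0,0.1,0,0,0]
    - [0,0.1,0,0,0]
    - [0,0,0,0,0]
    - [0,0,0,0,0]
    - [0,0,0,0,0]
    - [0,0,0,0,0]
    - [0,0,0,0,0]

```text
time_s: 9.9
tcp_pos: [0.5397, -0.0943, 0.1045]
orientation: [-0.454, 3.107, -0.0]
ft_force: [5.1, 1.9, -0.1]
grip_width: 0.005
finger_force: 2.6
```

```bash
python3 -c "
from h import *
F()"
```

```text
t 9.9 tcp stand [  69.4 -176.7] z 0.1045 F stand x,y,z [5.4 0.3] -0.1 tq [ 0.34 -1.09 -0.02]
```

Call:
jog_arm:
  moves:
    - [0,0.1,0,0,0]
    - [0,0.1,0,0,0]
    - [0,0.1,0,0,0]
    - [0,0,0,0,0]
    - [0,0,0,0,0]
    - [0,0,0,0,0]
    - [0,0,0,0,0]
    - [0,0,0,0,0]

```text
time_s: 10.57
tcp_pos: [0.5381, -0.095, 0.1049]
orientation: [-0.454, 3.105, -0.001]
ft_force: [7.5, 2.3, -1.5]
grip_width: -0.001
finger_force: 4.0
```

```bash
python3 -c "
from h import *
F()"
```

```text
t 10.57 tcp stand [  67.7 -176.9] z 0.1049 F stand x,y,z [7.8 0.1] -1.5 tq [ 0.39 -1.65 -0.06]
```

Call:
jog_arm:
  moves:
    - [0,0.1,0,0,0]
    - [0,0.1,0,0,0]
    - [0,0.1,0,0,0]
    - [0,0,0,0,0]
    - [0,0,0,0,0]
    - [0,0,0,0,0]
    - [0,0,0,0,0]
    - [0,0,0,0,0]

```text
time_s: 11.23
tcp_pos: [0.5366, -0.0956, 0.1053]
orientation: [-0.454, 3.102, -0.002]
ft_force: [10.8, 3.1, -0.8]
grip_width: -0.001
finger_force: 5.3
```

```bash
python3 -c "
from h import *
F()
p=arm.snapshot('top');t=arm.snapshot('side')
for p in(p,t):
  for q in('tip_right','press_right'):
    for r in arm.pinpoint(p,q)[:1]: print(q,round(r['p'],2),W2S(V,at(p,r['location'],.125)))
F()"
```

```text
t 11.23 tcp stand [  66.  -177.1] z 0.1053 F stand x,y,z [11.2 -0.1] -0.8 tq [ 0.5  -2.2  -0.04]
press_right 0.55 [ 0.0504543  -0.17463309]
tip_right 0.73 [ 0.03631028 -0.2162947 ]
press_right 0.53 [ 0.04724988 -0.16990358]
t 11.53 tcp stand [  66.  -177.1] z 0.1053 F stand x,y,z [11.2 -0.8] -1.5 tq [ 0.47 -2.17  0.02]
```

The lever is firm at 11 N and the yield matches 0.5 mm/N, so I'll hold for 2 s.

Call:
jog_arm:
  moves:
    - [0,0,0,0,0]
    - [0,0,0,0,0]
    - [0,0,0,0,0]
    - [0,0,0,0,0]
    - [0,0,0,0,0]
    - [0,0,0,0,0]
    - [0,0,0,0,0]
    - [0,0,0,0,0]

```text
time_s: 12.2
tcp_pos: [0.5366, -0.0956, 0.1053]
orientation: [-0.454, 3.102, -0.002]
ft_force: [11.1, 2.8, -1.4]
grip_width: -0.004
finger_force: 5.3
```

Call:
jog_arm:
  moves:
    - [0,0,0,0,0]
    - [0,0,0,0,0]
    - [0,0,0,0,0]
    - [0,0,0,0,0]
    - [0,0,0,0,0]
    - [0,0,0,0,0]
    - [0,0,0,0,0]
    - [0,0,0,0,0]

```text
time_s: 12.87
tcp_pos: [0.5366, -0.0956, 0.1053]
orientation: [-0.454, 3.102, -0.002]
ft_force: [10.7, 1.8, -2.3]
grip_width: 0.001
finger_force: 5.3
```

Call:
jog_arm:
  moves:
    - [0,0,0,0,0]
    - [0,0,0,0,0]
    - [0,0,0,0,0]
    - [0,0,0,0,0]
    - [0,0,0,0,0]
    - [0,0,0,0,0]
    - [0,0,0,0,0]
    - [0,0,0,0,0]

```text
time_s: 13.53
tcp_pos: [0.5366, -0.0956, 0.1053]
orientation: [-0.454, 3.102, -0.002]
ft_force: [10.6, 2.5, -2.1]
grip_width: -0.001
finger_force: 5.3
```

Call:
jog_arm:
  moves:
    - [0,-0.4,0,0,0]
    - [0,-0.7,0.1,0,0]
    - [0,-0.8,0.2,0,0]
    - [0,-0.8,0.2,0,0]
    - [0,-0.8,0.1,0,0]
    - [0,-1.5,0,0,0]
    - [0,-1.5,0,0,0]
    - [0,-1.0,0,0,0]

```text
time_s: 14.2
tcp_pos: [0.6037, -0.0683, 0.1037]
orientation: [0.454, -3.106, -0.0]
ft_force: [-0.1, -0.5, 0.3]
grip_width: -0.001
finger_force: 0.0
```

```bash
python3 -c "
from h import *
F()
p=arm.snapshot('top');t=arm.snapshot('side')
for p in(p,t):
  for q in('tip_right','press_right'):
    for r in arm.pinpoint(p,q)[:1]: print(q,round(r['p'],2),W2S(V,at(p,r['location'],.125)))
F();st()"
```

```text
t 14.2 tcp stand [ 138.1 -169.8] z 0.1037 F stand x,y,z [-0.2 -0.5] 0.3 tq [-0.02  0.01  0.05]
tip_right 0.56 [ 0.08629415 -0.19632093]
press_right 0.59 [ 0.08825588 -0.1624929 ]
tip_right 0.48 [ 0.08315936 -0.19405398]
press_right 0.65 [0.02829145 0.30643118]
t 14.5 tcp stand [ 136.3 -170.5] z 0.104 F stand x,y,z [ 0.1 -0.5] -0.0 tq [ 0.01 -0.01 -0.03]
{'time_s': 14.5, 'tcp_pos': [0.602, -0.069, 0.104], 'orientation': [0.452, -3.107, 0.0], 'ft_force': [0.273, -0.458, -0.035], 'grip_width': 0.0, 'joints': [-0.189, 0.522, 0.268, 1.846, -0.184, 0.8, 2.034]}
[[-0.958, -0.285, -0.002], [-0.285, 0.958, -0.0], [0.002, 0.0, -1.0]]
```

Call:
jog_arm:
  moves:
    - [0,0,0,-3.3,0]
    - [0,0,0,-3.3,0]
    - [0,0,0,-3.3,0]
    - [0,0,3.4,0,0]
    - [0,0,3.4,0,0]
    - [0,0,3.4,0,0]
    - [0,0,3.4,0,0]
    - [0,0,3.4,0,0]

```text
time_s: 15.17
tcp_pos: [0.5534, 0.0947, 0.2034]
orientation: [0.452, -3.108, -0.0]
ft_force: [0.4, -0.8, -0.6]
grip_width: -0.005
finger_force: 0.0
```

Call:
jog_arm:
  moves:
    - [0,0,3.4,0,0]
    - [0,0,3.4,0,0]
    - [0,0,3.4,0,0]
    - [0,0,3.4,0,0]
    - [0,0,3.4,0,0]
    - [0,0,0,0,0]
    - [0,0,0,0,0]
    - [0,0,0,0,0]

```text
time_s: 15.83
tcp_pos: [0.506, 0.2558, 0.2032]
orientation: [0.453, -3.108, 0.001]
ft_force: [-0.4, 0.1, -1.0]
grip_width: 0.001
finger_force: 0.0
```

```bash
python3 -c "
from h import *
F();st()
p=arm.snapshot('wrist');t=arm.snapshot('top')
for p in(p,t):
  for q in('tip_left','press_left','lever_left'):
    for r in arm.pinpoint(p,q)[:1]: print(q,round(r['p'],2),W2S(V,at(p,r['location'],.125)))
"
```

```text
t 15.83 tcp stand [135.8 168.7] z 0.2032 F stand x,y,z [-0.4  0.2] -1.0 tq [-0.01 -0.05  0.03]
{'time_s': 15.833, 'tcp_pos': [0.506, 0.256, 0.203], 'orientation': [0.453, -3.108, 0.001], 'ft_force': [-0.417, 0.081, -1.022], 'grip_width': 0.001, 'joints': [-0.729, 0.331, 0.187, 1.858, -0.073, 0.96, 1.35]}
[[-0.958, -0.285, -0.0], [-0.285, 0.958, -0.001], [0.001, -0.001, -1.0]]
tip_left 0.64 [0.08450427 0.19677215]
lever_left 0.87 [0.04032907 0.08022493]
tip_left 0.65 [0.00987875 0.00726594]
press_left 0.91 [0.08110992 0.16800529]
lever_left 0.84 [0.04866971 0.08288638]
```

Call:
jog_arm:
  moves:
    - [0,0,0,2.5,0]
    - [0,0,0,2.5,0]
    - [0,0,0,2.5,0]
    - [0,0,0,2.4,0]
    - [0,0,0,0,0]
    - [0,0.6,0,0,0]
    - [0,0.6,0,0,0]
    - [0,0.6,0,0,0]

```text
time_s: 16.9
tcp_pos: [0.4893, 0.2522, 0.1059]
orientation: [-0.453, 3.107, 0.002]
ft_force: [0.5, 0.4, 0.2]
grip_width: 0.003
finger_force: 0.0
```

Call:
jog_arm:
  moves:
    - [0,0.4,0,0,0]
    - [0,0.4,0,0,0]
    - [0,0.3,0,0,0]
    - [0,0.3,0,0,0]
    - [0,0.3,0.05,0,0]
    - [0,0.3,0.1,0,0]
    - [0,0.1,0.1,0,0]
    - [0,0,0,0,0]

```text
time_s: 17.57
tcp_pos: [0.4682, 0.2484, 0.1044]
orientation: [-0.454, 3.108, 0.0]
ft_force: [1.2, -0.3, 0.3]
grip_width: 0.001
finger_force: 0.6
```

```bash
python3 -c "
from h import *
F()"
```

```text
t 17.57 tcp stand [ 97.4 172.2] z 0.1044 F stand x,y,z [ 1.  -0.6] 0.3 tq [-0.07 -0.17 -0.  ]
```

Call:
jog_arm:
  moves:
    - [0,0.35,0.1,0,0]
    - [0,0.35,0.1,0,0]
    - [0,0.35,0.1,0,0]
    - [0,0.35,0.1,0,0]
    - [0,0.35,0.1,0,0]
    - [0,0.35,0,0,0]
    - [0,0.2,0,0,0]
    - [0,0,0,0,0]

```text
time_s: 18.23
tcp_pos: [0.4443, 0.2475, 0.1046]
orientation: [-0.455, 3.107, 0.002]
ft_force: [2.6, 5.4, -0.0]
grip_width: 0.002
finger_force: 2.3
```

```bash
python3 -c "
from h import *
F()"
```

```text
t 18.23 tcp stand [ 74.3 178.1] z 0.1046 F stand x,y,z [4.  4.5] -0.0 tq [ 0.91 -0.55 -0.01]
```

Call:
jog_arm:
  moves:
    - [0,0.1,0.1,0,0]
    - [0,0.1,0.1,0,0]
    - [0,0.1,0,0,0]
    - [0,0.1,0,0,0]
    - [0,0,0,0,0]
    - [0,0,0,0,0]
    - [0,0,0,0,0]
    - [0,0,0,0,0]

```text
time_s: 18.9
tcp_pos: [0.4403, 0.2473, 0.1043]
orientation: [-0.454, 3.109, 0.0]
ft_force: [3.0, 2.8, 0.7]
grip_width: -0.001
finger_force: 2.0
```

```bash
python3 -c "
from h import *
F()"
```

```text
t 18.9 tcp stand [ 70.4 179. ] z 0.1043 F stand x,y,z [3.7 1.9] 0.7 tq [ 0.49 -0.66 -0.03]
```

Call:
jog_arm:
  moves:
    - [0,0.1,0,0,0]
    - [0,0.1,0,0,0]
    - [0,0.1,0,0,0]
    - [0,0.1,0,0,0]
    - [0,0,0,0,0]
    - [0,0,0,0,0]
    - [0,0,0,0,0]
    - [0,0,0,0,0]

```text
time_s: 19.57
tcp_pos: [0.4369, 0.2467, 0.1045]
orientation: [-0.454, 3.107, 0.001]
ft_force: [4.1, 3.2, -0.6]
grip_width: 0.002
finger_force: 2.8
```

```bash
python3 -c "
from h import *
F()"
```

```text
t 19.57 tcp stand [ 66.9 179.4] z 0.1045 F stand x,y,z [4.8 1.9] -0.6 tq [ 0.8  -0.89  0.03]
```

Call:
jog_arm:
  moves:
    - [0,0.1,0,0,0]
    - [0,0.1,0,0,0]
    - [0,0.1,0,0,0]
    - [0,0,0,0,0]
    - [0,0,0,0,0]
    - [0,0,0,0,0]
    - [0,0,0,0,0]
    - [0,0,0,0,0]

```text
time_s: 20.23
tcp_pos: [0.4351, 0.2464, 0.1049]
orientation: [-0.454, 3.105, 0.003]
ft_force: [7.0, 4.9, -2.2]
grip_width: -0.003
finger_force: 4.1
```

```bash
python3 -c "
from h import *
F()"
```

```text
t 20.23 tcp stand [ 65.1 179.6] z 0.1049 F stand x,y,z [8.1 2.8] -2.2 tq [ 1.   -1.38  0.03]
```

Call:
jog_arm:
  moves:
    - [0,0.1,0,0,0]
    - [0,0.1,0,0,0]
    - [0,0.05,0,0,0]
    - [0,0,0,0,0]
    - [0,0,0,0,0]
    - [0,0,0,0,0]
    - [0,0,0,0,0]
    - [0,0,0,0,0]

```text
time_s: 20.9
tcp_pos: [0.4336, 0.2461, 0.1052]
orientation: [-0.453, 3.103, 0.004]
ft_force: [8.9, 5.7, -1.8]
grip_width: 0.001
finger_force: 5.2
```

```bash
python3 -c "
from h import *
F()"
```

```text
t 20.9 tcp stand [ 63.6 179.8] z 0.1052 F stand x,y,z [10.1  2.9] -1.8 tq [ 1.18 -1.79 -0.01]
```

The left lever is also firm at about 10 N. I'll hold it for 2 s, then release.

Call:
jog_arm:
  moves:
    - [0,0,0,0,0]
    - [0,0,0,0,0]
    - [0,0,0,0,0]
    - [0,0,0,0,0]
    - [0,0,0,0,0]
    - [0,0,0,0,0]
    - [0,0,0,0,0]
    - [0,0,0,0,0]

```text
time_s: 21.57
tcp_pos: [0.4336, 0.2461, 0.1052]
orientation: [-0.453, 3.103, 0.004]
ft_force: [8.3, 4.6, -1.5]
grip_width: -0.005
finger_force: 5.2
```

Call:
jog_arm:
  moves:
    - [0,0,0,0,0]
    - [0,0,0,0,0]
    - [0,0,0,0,0]
    - [0,0,0,0,0]
    - [0,0,0,0,0]
    - [0,0,0,0,0]
    - [0,0,0,0,0]
    - [0,0,0,0,0]

```text
time_s: 22.23
tcp_pos: [0.4336, 0.2461, 0.1052]
orientation: [-0.453, 3.103, 0.004]
ft_force: [8.6, 5.8, -2.5]
grip_width: 0.002
finger_force: 5.2
```

Call:
jog_arm:
  moves:
    - [0,0,0,0,0]
    - [0,0,0,0,0]
    - [0,0,0,0,0]
    - [0,0,0,0,0]
    - [0,0,0,0,0]
    - [0,0,0,0,0]
    - [0,0,0,0,0]
    - [0,0,0,0,0]

```text
time_s: 22.9
tcp_pos: [0.4336, 0.2461, 0.1052]
orientation: [-0.453, 3.103, 0.004]
ft_force: [8.3, 6.3, -2.2]
grip_width: 0.004
finger_force: 5.2
```

Call:
jog_arm:
  moves:
    - [0,-0.4,0,0,0]
    - [0,-0.7,-0.1,0,0]
    - [0,-0.8,-0.2,0,0]
    - [0,-0.8,-0.2,0,0]
    - [0,-0.8,-0.2,0,0]
    - [0,-1.5,-0.1,0,0]
    - [0,-1.5,0,0,0]
    - [0,-1.2,0,0,0]

```text
time_s: 23.57
tcp_pos: [0.5071, 0.2573, 0.1035]
orientation: [0.452, -3.105, 0.003]
ft_force: [0.3, 0.3, -0.1]
grip_width: 0.006
finger_force: 0.0
```

Call:
jog_arm:
  moves:
    - [0,0,0,0,0]
    - [0,0,0,-2.5,0]
    - [0,0,0,-2.5,0]
    - [0,0,0,-2.5,0]
    - [0,0,0,-2.5,0]
    - [0,0,0,0,0]
    - [0,0,0,0,0]
    - [0,0,0,0,0]

```text
time_s: 24.23
tcp_pos: [0.5059, 0.2579, 0.2033]
orientation: [0.453, -3.106, 0.002]
ft_force: [0.2, 0.5, -0.2]
grip_width: 0.003
finger_force: 0.0
```

```bash
python3 -c "
from h import *
F()
p=arm.snapshot('top');t=arm.snapshot('side')
for p in(p,t):
  for q in('tip_right','tip_left','press_right','press_left'):
    for r in arm.pinpoint(p,q)[:1]: print(q,round(r['p'],2),W2S(V,at(p,r['location'],.125)))
  for q in('screw_dish','tape_roll','capacitor'):
    for r in arm.pinpoint(p,q)[:1]: print(q,round(r['p'],2),at(p,r['location'],0))
F()"
```

```text
t 24.23 tcp stand [136.3 170.7] z 0.2033 F stand x,y,z [0.3 0.4] -0.2 tq [ 0.01  0.01 -0.02]
tip_right 0.69 [ 0.09112141 -0.20037073]
tip_left 0.62 [0.08749882 0.19933912]
press_right 0.89 [ 0.08829176 -0.16237736]
press_left 0.68 [0.13570984 0.02358409]
screw_dish 0.69 [ 0.49635244 -0.02403847  0.        ]
tape_roll 0.65 [ 0.48306747 -0.09705961  0.        ]
capacitor 0.7 [0.39079361 0.22658686 0.        ]
tip_right 0.57 [ 0.08575794 -0.20261974]
tip_left 0.91 [0.08686012 0.19609397]
press_right 0.55 [ 0.08806827 -0.16886907]
press_left 0.94 [0.0830497  0.16322277]
screw_dish 0.83 [0.5588778  0.10569921 0.        ]
capacitor 0.89 [0.39000592 0.2265417  0.        ]
t 25.03 tcp stand [137.9 171.3] z 0.2043 F stand x,y,z [ 0.7 -0.2] 0.2 tq [-0.01 -0.02 -0.01]
```

Both levers are back out and the loose things are where they were, so I'm handing in.

```bash
python3 -c "
from h import *
print(arm.finish_job())"
```

```text
the job is handed in; nothing more can be done
None
```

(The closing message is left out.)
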